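# Gauge a fired test bar and hold it on the plunger

### The arm

A 6-joint arm with a two-finger parallel gripper is mounted at the origin on the work surface. World frame = base frame: x ahead of the robot, y to its left, z up, the work surface at z = 0. Lengths are in mm, angles in rad, forces in N, time in s.
With the tool pointing down it reaches from about 275 to 775 mm from the base axis. Payload 14.6 kg.
Tool frame: the origin (TCP) lies at the very end of the fingers, on their centre line; the grasp point (between the pads) lies 19 mm behind it; z points along the fingers, y is the direction in which the jaws open and shut (so a half turn about z gives the same grasp; the last joint's range is limited). The gripper opens to 85 mm and grips with 20 to 120 N. Pads are 22 mm wide; open, the fingers measure 114 mm over their backs; the gripper's body (76 mm by 85 mm) begins 54 mm behind the grasp point. The pads swing forward as they close: fully open they stand 13 mm farther back than shut.
Start: joints at [0.958, 0.263, -0.048, 1.259, 0, 1.415], TCP at [232.042, 470.94, 231.278] pointing down, gripper open.
Joint ranges: [-2.65, 2.65], [-0.89, 1.7], [-1.18, 1.37], [-2.13, 2.11], [-1.35, 1.29], [-3.14, 3.14]. Speed limits (rad/s): [1.89, 1.89, 2.57, 2.79, 3.14, 3.14].

### API

Orientations are given as a unit quaternion [x, y, z, w].
In Python, from plant import * gives the robot as it stands. The module is installed in compiled form; this text tells all that it offers.
- The arm moves only by the tool carry_out, never from a script. Its argument "commands" is a list of rows, each a list of 7 numbers: the shift along the tool's x, y, z as a fraction of full scale, then the turn, a rotation vector about the tool's x, y, z as a fraction of full scale, then the opening, from -1 (shut) to 1 (fully open). A call has 1 to 20 rows; each row is the pose to reach, as a shift and turn from the pose measured when the call began, along the tool's axes at that moment; what a row does not reach only later rows make up. Full scale, the value 1, is 25 cm for a shift and 90 degrees for a turn. A row lasts 1/12 s, in which the tool goes at most 41.7 mm and 7.16 degrees, less where a joint would pass 70% of its speed; a pose out of reach is approached as far as the arm can. A call with a number of a shift or a turn outside -1 to 1 is refused whole. A call with a gripper value outside its range is refused whole. The fingers move at their own pace and stop on an object; "newtons" is the grip in N (left out, the last holds). Time passes only in rows, so rows that repeat a pose let the fingers close. It gives the time, the measured TCP pose, the force and the opening at its end, in the units of the state.
- sense(): the state, without advancing time (a new reading comes with each control period).
- capture(name): name is "scene" or "top" or "wrist"; returns the picture (400x640x3 uint8, red, green, blue); there is no depth.
- camera_info(name): a dict with "fx", "fy", "cx", "cy" (pixels), "extrinsics" (4x4, takes a point from camera to world coordinates). Camera axes: x right, y down, z forward; pixel columns grow to the right and rows downward; lengths in mm; the calibration is good to about 2 mm. A picture is of the moment at which its call begins: read the wrist's pose just before it. camera_info takes no time and is no camera call; for the wrist camera it gives the pose at the moment of the call.
- finish_job(): hands the job in, once; it reports no verdict.
The state is a dict: "time_s": time; "joint_pos": joint angles; "qvel": joint speeds; "tau": joint torques, N m; "position": TCP position; "ee_rot": TCP orientation; "contact_force": force on the tool from outside, world axes, zero at the start; "torque": the same for the moment, N m; "finger_gap": finger opening in mm.
Only numpy, scipy, OpenCV 4.12 (cv2) and the standard library are available. Lean on these libraries where they do the work, as an engineer would, in place of code of your own. Each camera call takes 0.05 s, during which the arm holds its last target.

### The job

Check the flat fired test bar on the bench gauge: lift it out of the wooden rack and, keeping it upright, press one of its broad faces squarely against the sprung pad on the gauge's front until the pad is more than half way in, back off, give the bar a quarter turn and press one of its narrow edges against the pad in the same way. Then lower it upright through the slot in the gauge's top and push the sprung plunger inside more than half way down; the program finishes while the gripper still grips the bar and holds the plunger down. Leave everything else where it stands.

Things in the scene. Friction and masses are not known exactly. Their poses are not given: they have to be found in the camera images.
- flat_bar_center (a point): the flat fired clay bar, 36 (its x) x 16 (its y) x 110 mm (its z), about 140 g, standing upright in one of the rack's three sockets: its foot is 15 mm above the table and its upper 80 mm stand free. The only bar wider than it is thick. Point: its centre, 55 mm above its foot. Axes: x across its width (normal to the narrow edges), y through its thickness (normal to the broad faces), z up along its length
- rack: fixed wooden rack, 60 (its x) x 250 (its y) x 45 mm high, with three alike blind sockets along its y at -75, 0 and +75 mm, each 20 (x) x 40 (y) mm and 30 mm deep. A bar in it has its width along the rack's y. It stands to the left or to the right. Origin: centre of its underside
- gauge: fixed bench gauge, a grey box 120 x 120 mm, its flat aluminium top 75 mm above the table; a sprung pad sticks out of its front, and there is a slot in its top. It stands on the other side from the rack. Origin: centre of its underside, straight below the slot. Axes: x points from its front (where the pad is) to its back, z up
- slot (a point): centre of the slot, level with the gauge's flat top (75 mm high). The slot is 38 mm along the gauge's x and 18 mm along its y (the bar with 2 mm to spare each way, so the bar's width goes along the gauge's x); it is straight through the 15 mm thick top. A steel lip round it rises 10 mm above the top and widens upward by about 5 mm a side as a lead-in. Axes as the gauge's
- pad_face (a point): centre of the pad's flat outer face (moves with the pad): black, upright, 40 wide x 26 mm high, centre 45 mm above the table, at rest 45 mm in front of the gauge's front wall and 105 mm from the gauge's origin; it faces the gauge's -x. Axes as the gauge's
- pad (a joint): how far the pad is pushed in, along the gauge's +x: 0 out (at rest) to 0.010 m (end stop); its spring takes about 2 N to start and 3.5 N fully in, and brings it back out
- plunger_top (a point): centre of the plunger's flat top (moves with it), under the slot; at rest 30 mm below the gauge's flat top (45 mm above the table)
- plunger (a joint): how far the plunger is pushed down: 0 up (at rest) to 0.014 m (end stop); its spring takes about 3.5 N to start and 8 N fully down, more than the bar's weight, and brings it back up
- square_bar_center (a point): square fired bar, 18 x 18 x 110 mm, 80 g, upright in one of the rack's sockets; a bystander. Point: its centre
- round_rod_center (a point): round fired rod, diameter 18, 110 mm long, 60 g, upright in one of the rack's sockets; a bystander. Point: its centre
- pinch_pot: small fired bowl, 56 mm across and 40 mm high; a bystander. Origin: centre of its underside
- glaze_jar: white jar with a yellow cap, 72 mm across, 95 mm high, at the right side; a bystander. Origin: centre of its underside
- cork_block: cork sanding block, 50 x 35 x 25 mm, lying between rack and gauge; a bystander. Origin: centre of its underside
- brush: brush lying on the table at the left side; a bystander
There are look-alikes about, which are no part of the job. What is shaped like the part that bears flat_bar_center but white is not meant.

How it is judged:
By the outcome, as a careful person would: the job done as asked, in the order asked, and still so for the second after the job is handed in, while the arm keeps its last pose, push and grip.
It also fails if it takes over 61 s, if anything falls off the work surface, if the arm or the gripper's body presses on something with over 40 N, if the wrist force passes 120 N, or if a joint passes its speed limit or range.

## Working session

There is one attempt and no reset: what is moved stays moved. The work goes in short steps, Python scripts to look and compute and a tool call to move; the robot and the scene stay as the last step left them, time stands still between calls to the robot, and variables do not carry over. Pictures are saved under pics/ and viewed, and the job is handed in when it is done.

Besides the shell and the picture viewer there is one more tool, called as name([rows], argument=value, ...), one row to a line, values as JSON. carry_out: Moves the arm, as the interface text tells. Shift numbers are shares of 25 cm and turn numbers shares of 90 degrees, none past 1 either way. Its arguments: {"type":"object","properties":{"commands":{"type":"array","items":{"type":"array","items":{"type":"number","minimum":-1,"maximum":1}}},"newtons":{"type":"number"}},"required":["commands"]}

```bash
mkdir -p pics; cat > h.py <<'E'
from plant import *
import numpy as np, cv2
from scipy.spatial.transform import Rotation as R
def snap(n,f):
    im=capture(n); cv2.imwrite('pics/'+f+'.png',cv2.cvtColor(im,cv2.COLOR_RGB2BGR)); return im
def ray(ci,u,v):
    E=np.array(ci['extrinsics']); d=E[:3,:3]@np.array([(u-ci['cx'])/ci['fx'],(v-ci['cy'])/ci['fy'],1]); return E[:3,3],d
def onz(ci,u,v,z):
    o,d=ray(ci,u,v); return o+d*(z-o[2])/d[2]
def proj(ci,p):
    E=np.array(ci['extrinsics']); q=E[:3,:3].T@(np.array(p)-E[:3,3]); return ci['fx']*q[0]/q[2]+ci['cx'],ci['fy']*q[1]/q[2]+ci['cy']
E
python3 - <<'E'
from h import *
s=sense(); print(s)
for n in('scene','top','wrist'):
    snap(n,n+'0'); ci=camera_info(n); print(n,ci['fx'],ci['cx'],ci['cy'],np.round(ci['extrinsics'],3).tolist())
E
```

```text
{'time_s': 0.0, 'joint_pos': array([ 9.57720256e-01,  2.63549804e-01, -4.89520120e-02,  1.25942118e+00,
        4.09158473e-06,  1.41550573e+00]), 'qvel': array([-0.00139485,  0.00013561, -0.00141287, -0.00078596, -0.00010957,
        0.0010919 ]), 'tau': array([-1.24537946e-03, -6.37615156e+01,  3.84567297e+01,  1.35628553e-02,
       -2.67925270e-04,  2.99556211e-05]), 'position': array([231.86119361, 470.70355699, 230.80564245]), 'ee_rot': array([ 2.26899246e-01,  9.73918074e-01, -5.21501470e-04, -2.13034863e-04]), 'contact_force': array([-0.46946683,  0.15881099, -1.03930931]), 'torque': array([ 0.01500924,  0.02635777, -0.00418282]), 'finger_gap': 85.17177380360849}
scene 515.8641066029602 322.60526143157483 196.80664855815056 [[0.665, 0.545, -0.51, 1424.779], [0.747, -0.474, 0.467, -753.891], [0.013, -0.692, -0.722, 1288.234], [0.0, 0.0, 0.0, 1.0]]
top 475.73439980188886 318.855706519206 199.46966923647713 [[-0.011, -0.995, 0.097, 405.991], [-1.0, 0.011, -0.001, 16.782], [0.0, -0.097, -0.995, 1736.015], [0.0, 0.0, 0.0, 1.0]]
wrist 340.6584268906142 321.10898817672273 205.7864356770937 [[0.443, 0.851, 0.283, 157.338], [0.897, -0.42, -0.141, 507.528], [-0.001, 0.317, -0.949, 373.503], [0.0, 0.0, 0.0, 1.0]]
```

View pics/scene0.png

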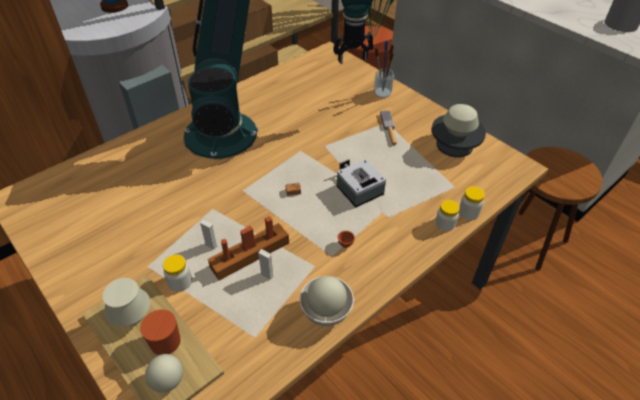

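View pics/top0.png

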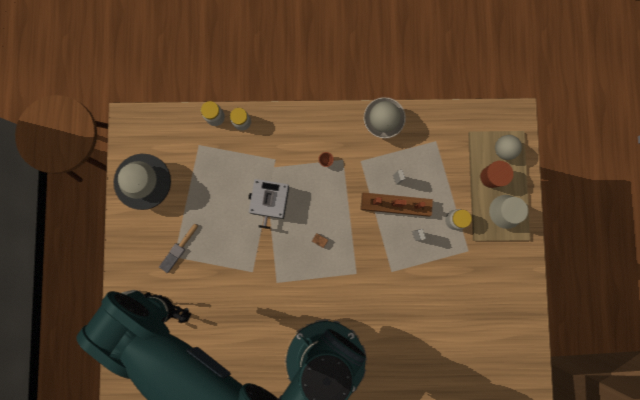

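View pics/wrist0.png

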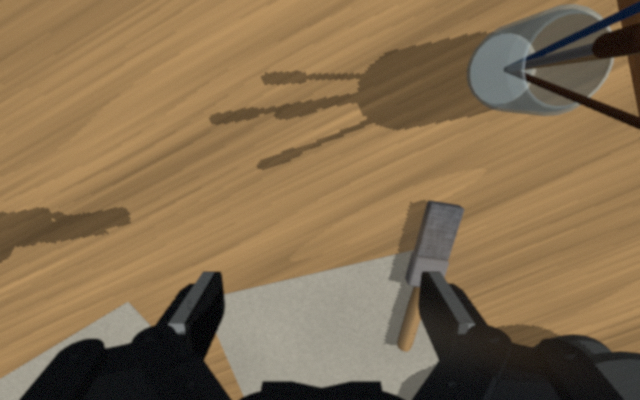

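Top view: gauge near (268,200) with its pad at (265,226), facing the robot. The rack is near (397,204), with white look-alikes at (400,177) and (420,235). I'll enlarge these next.

```bash
python3 - <<'E'
import cv2,numpy as np
t=cv2.imread('pics/top0.png'); s=cv2.imread('pics/scene0.png')
a=cv2.resize(t[160:250,235:335],None,fx=4,fy=4,interpolation=2); b=cv2.resize(t[160:250,350:450],None,fx=4,fy=4,interpolation=2)
cv2.imwrite('pics/tz.png',np.hstack([a,b]))
a=cv2.resize(s[140:220,320:400],None,fx=5,fy=5,interpolation=2); b=cv2.resize(s[205:285,205:285+0+5],None,fx=5,fy=5,interpolation=2)[:, :400]
cv2.imwrite('pics/sz.png',np.hstack([a,b]))
E
```

```text
(no output)
```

View pics/tz.png

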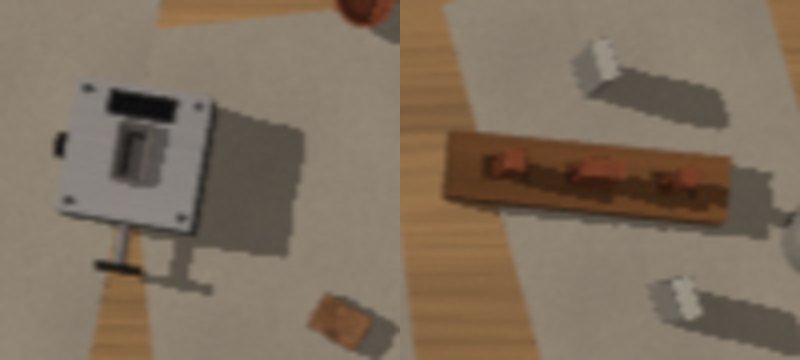

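View pics/sz.png

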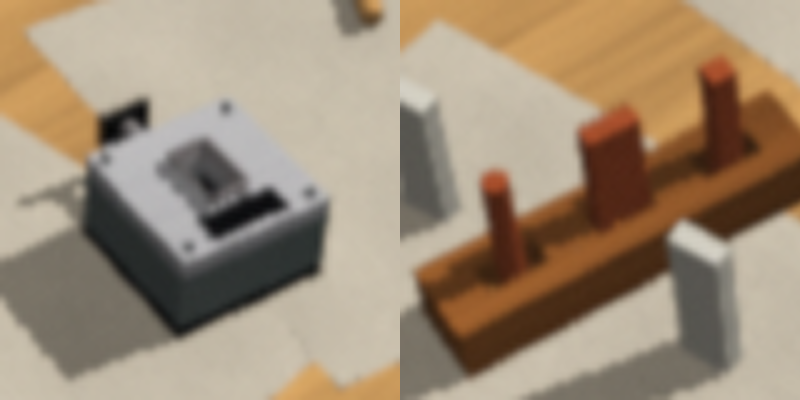

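```bash
python3 - <<'E'
from h import *
c=camera_info('top')
def q(pts,ox,z):
    P=np.array([onz(c,ox+u/4-.4,160+v/4-.4,z) for u,v in pts]); print(P.round(0)[:,:2].tolist(),P.mean(0).round(1),np.linalg.norm(np.diff(P,axis=0),axis=1).round(0)); return P
G=q([(82,82),(215,100),(192,233),(58,212)],235,75)
d=(G[0]-G[3]+G[1]-G[2]);e=(G[0]-G[1]+G[3]-G[2]);print('gauge yaw',np.degrees(np.arctan2(d[1],d[0])),np.degrees(np.arctan2(-e[0],e[1])))
Rk=q([(48,131),(331,158),(328,218),(43,197)],350,45)
e=(Rk[0]-Rk[1]+Rk[3]-Rk[2]);print('rack yaw',np.degrees(np.arctan2(-e[0],e[1])))
s=sense();print(s['time_s'],R.from_quat(s['ee_rot']).as_matrix().round(3).tolist())
T=np.eye(4);T[:3,:3]=R.from_quat(s['ee_rot']).as_matrix();T[:3,3]=s['position']
print((np.linalg.inv(T)@np.array(camera_info('wrist')['extrinsics'])).round(3))
E
```

```text
[[639.0, 238.0], [622.0, 121.0], [505.0, 142.0], [525.0, 259.0]] [572.8 190.2  75. ] [118. 119. 119.]
gauge yaw -10.140796214137653 -8.95742560511984
[[595.0, -139.0], [568.0, -391.0], [514.0, -386.0], [536.0, -133.0]] [ 553.4 -262.2   45. ] [254.  54. 254.]
rack yaw -5.480816907021478
0.15 [[-0.897, 0.442, -0.0], [0.442, 0.897, -0.001], [0.0, -0.001, -1.0]]
[[-1.0000e-03 -9.4900e-01 -3.1700e-01  8.3182e+01]
 [ 1.0000e+00 -1.0000e-03 -0.0000e+00 -1.0600e-01]
 [ 0.0000e+00 -3.1700e-01  9.4900e-01 -1.4254e+02]
 [ 0.0000e+00  0.0000e+00  0.0000e+00  1.0000e+00]]
```

```bash
cat >> h.py <<'E'
def cmd(p,yaw,tilt=True):
    """row for TCP at p with tool down, tool y at world yaw (deg)"""
    s=sense(); R0=R.from_quat(s['ee_rot']); y=np.array([np.cos(np.radians(yaw)),np.sin(np.radians(yaw)),0]); z=np.array([0,0,-1.]); x=np.cross(y,z)
    Rt=R.from_matrix(np.column_stack([x,y,z]))
    sh=R0.inv().apply(np.array(p)-s['position'])/250; rv=(R0.inv()*Rt).as_rotvec()/(np.pi/2)
    return sh.round(4).tolist()+rv.round(4).tolist()
def st():
    s=sense(); Y=R.from_quat(s['ee_rot']).as_matrix(); print('t',round(s['time_s'],2),'p',s['position'].round(1),'yaw',np.degrees(np.arctan2(Y[1,1],Y[0,1])).round(2),'z',Y[:,2].round(4),'F',s['contact_force'].round(2),'gap',round(s['finger_gap'],1),'j',s['joint_pos'].round(2))
E
python3 - <<'E'
from h import *
print(cmd([400,345,260],40)); print(cmd([400,345,260],-9.5))
E
```

```text
[-0.8254, -0.1542, -0.1162, -0.0005, 0.0, 0.2641]
[-0.8254, -0.1542, -0.1162, -0.0005, 0.0002, 0.8141]
```

carry_out([
  [-0.83,-0.15,-0.12,0,0,0.81,1],
  [-0.83,-0.15,-0.12,0,0,0.81,1],
  [-0.83,-0.15,-0.12,0,0,0.81,1],
  [-0.83,-0.15,-0.12,0,0,0.81,1],
  [-0.83,-0.15,-0.12,0,0,0.81,1],
  [-0.83,-0.15,-0.12,0,0,0.81,1],
  [-0.83,-0.15,-0.12,0,0,0.81,1],
  [-0.83,-0.15,-0.12,0,0,0.81,1],
  [-0.83,-0.15,-0.12,0,0,0.81,1],
  [-0.83,-0.15,-0.12,0,0,0.81,1],
  [-0.83,-0.15,-0.12,0,0,0.81,1],
])

```text
time_s: 1.07
position: [401.5, 345.3, 260.7]
ee_rot: [0.763, 0.646, -0.001, 0.0]
contact_force: [-0.3, 0.1, -0.6]
finger_gap: 85.4
```

```bash
python3 - <<'E'
from h import *
st();print(cmd([530,215,260],-9.5))
E
```

```text
t 1.07 p [401.5 345.3 260.7] yaw -9.49 z [-9.e-04 -9.e-04 -1.e+00] F [-0.31  0.08 -0.63] gap 85.4 j [ 0.56  0.27  0.03  1.34 -0.    2.29]
[-0.4295, 0.593, 0.0029, -0.0005, 0.0007, 0.0001]
```

carry_out([
  [-0.43,0.59,0,0,0,0,1],
  [-0.43,0.59,0,0,0,0,1],
  [-0.43,0.59,0,0,0,0,1],
  [-0.43,0.59,0,0,0,0,1],
  [-0.43,0.59,0,0,0,0,1],
  [-0.43,0.59,0,0,0,0,1],
  [-0.43,0.59,0,0,0,0,1],
  [-0.43,0.59,0,0,0,0,1],
])

```text
time_s: 1.73
position: [528.6, 215.5, 260.7]
ee_rot: [0.763, 0.647, -0.001, -0.0]
contact_force: [-0.9, 0.4, -0.2]
finger_gap: 85.2
```

```bash
python3 - <<'E'
from h import *
import pickle
ci=camera_info('wrist'); st(); snap('wrist','w1'); pickle.dump(ci,open('w1.pkl','wb'))
print(cmd([560,10,260],-7.5))
E
```

```text
t 1.73 p [528.6 215.5 260.7] yaw -9.38 z [-1.3e-03 -7.0e-04 -1.0e+00] F [-0.92  0.38 -0.22] gap 85.2 j [ 0.24  0.34  0.14  1.38 -0.    1.98]
[-0.7917, 0.2584, 0.0038, -0.0006, 0.0006, -0.0207]
```

View pics/w1.png

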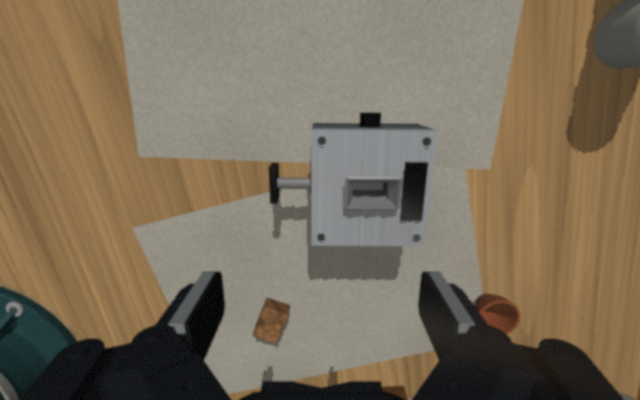

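Wrist view: gauge top at about (313-435, 125-245), slot throat near (372,187), pad bar at (274,183). Now I'll zoom in and extract the corners.

```bash
python3 - <<'E'
from h import *
import pickle
ci=pickle.load(open('w1.pkl','rb'))
im=cv2.imread('pics/w1.png')
cv2.imwrite('pics/w1z.png',cv2.resize(im[105:255,260:445],None,fx=4,fy=4,interpolation=2))
hsv=cv2.cvtColor(im,cv2.COLOR_BGR2HSV)
m=((hsv[...,0]>100)&(hsv[...,0]<140)&(hsv[...,2]>125)&(hsv[...,1]>15)).astype(np.uint8)
m[:, :305]=0;m[260:]=0;m[:115]=0;m[:,450:]=0
cv2.imwrite('pics/w1m.png',m*255)
c=max(cv2.findContours(m,0,1)[0],key=cv2.contourArea);h=cv2.convexHull(c)
a=cv2.approxPolyDP(h,4,True)[:,0];print(a.tolist(),cv2.contourArea(h))
P=np.array([onz(ci,u,v,75) for u,v in a.astype(float)]);print(P.round(1).tolist(),P.mean(0))
for u,v in [(200,130)]: print(im[v,u])
print(im[160,330],im[190,290], hsv[160,330])
E
```

```text
Traceback (most recent call last):
ValueError: max() iterable argument is empty
```

View pics/w1z.png

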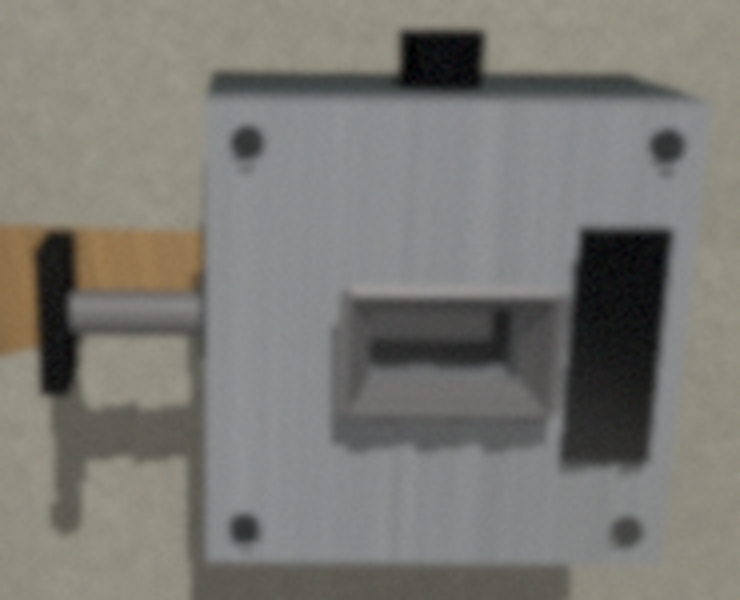

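View pics/w1m.png

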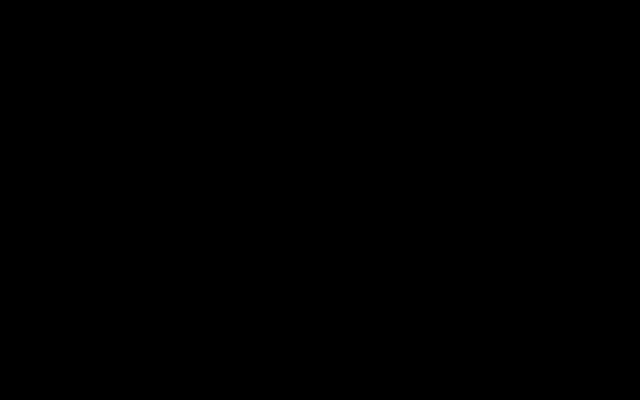

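```bash
python3 - <<'E'
from h import *
import pickle
ci=pickle.load(open('w1.pkl','rb'))
def q(name,pts,z):
    P=np.array([onz(ci,260+(u+.5)/4-.5,105+(v+.5)/4-.5,z) for u,v in pts])
    a=P[1]-P[0]+P[2]-P[3]; b=P[0]-P[3]+P[1]-P[2]
    print(name,P.mean(0).round(1),'dims',np.linalg.norm(a/2).round(1),np.linalg.norm(b/2).round(1),'yaw',np.degrees(np.arctan2(a[1],a[0])).round(2),np.degrees(np.arctan2(-b[0],b[1])).round(2))
q('top',[(208,95),(708,100),(660,563),(206,560)],75)
q('screws',[(247,142),(667,146),(627,531),(244,529)],75)
q('lip',[(347,290),(562,292),(550,413),(340,413)],85)
for p in [(42,240),(42,390),(72,235),(72,385)]:
    print(onz(ci,260+(p[0]+.5)/4-.5,105+(p[1]+.5)/4-.5,58).round(1))
E
```

```text
top [573.8 196.2  75. ] dims 119.0 120.2 yaw -9.89 -9.75
screws [573.9 195.3  75. ] dims 100.3 100.3 yaw -9.84 -9.84
lip [573.7 196.5  85. ] dims 51.7 30.9 yaw -9.68 -11.0
[476.7 235.1  58. ]
[468.2 195.5  58. ]
[484.6 235.1  58. ]
[476.3 195.6  58. ]
```

```bash
python3 - <<'E'
from h import *
print(cmd([550,-20,260],-5.5))
E
```

```text
[-0.9166, 0.2384, 0.0039, -0.0006, 0.0005, -0.0429]
```

carry_out([
  [-0.92,0.24,0,0,0,-0.04,1],
  [-0.92,0.24,0,0,0,-0.04,1],
  [-0.92,0.24,0,0,0,-0.04,1],
  [-0.92,0.24,0,0,0,-0.04,1],
  [-0.92,0.24,0,0,0,-0.04,1],
  [-0.92,0.24,0,0,0,-0.04,1],
  [-0.92,0.24,0,0,0,-0.04,1],
])

```text
time_s: 2.37
position: [550.3, -24.2, 261.0]
ee_rot: [0.742, 0.67, -0.001, 0.0]
contact_force: [-0.3, 0.5, -0.2]
finger_gap: 84.8
```

```bash
python3 - <<'E'
from h import *
st();print(cmd([553,-235,260],-5.5))
E
```

```text
t 2.37 p [550.3 -24.2 261. ] yaw -5.86 z [-8.0e-04 -1.7e-03 -1.0e+00] F [-0.3   0.51 -0.23] gap 84.8 j [-0.19  0.3   0.09  1.36 -0.    1.48]
[-0.8379, 0.0968, 0.0055, -0.0004, 0.0011, -0.004]
```

carry_out([
  [-0.84,0.1,0,0,0,0,1],
  [-0.84,0.1,0,0,0,0,1],
  [-0.84,0.1,0,0,0,0,1],
  [-0.84,0.1,0,0,0,0,1],
  [-0.84,0.1,0,0,0,0,1],
  [-0.84,0.1,0,0,0,0,1],
  [-0.84,0.1,0,0,0,0,1],
  [-0.84,0.1,0,0,0,0,1],
])

```text
time_s: 3.03
position: [553.8, -234.3, 261.4]
ee_rot: [0.742, 0.67, -0.001, 0.0]
contact_force: [0.1, -0.0, 0.3]
finger_gap: 85.4
```

```bash
python3 - <<'E'
from h import *
import pickle
ci=camera_info('wrist'); st(); im=snap('wrist','w2'); pickle.dump(ci,open('w2.pkl','wb'))
E
```

```text
t 3.03 p [ 553.8 -234.3  261.4] yaw -5.8 z [-9.0e-04 -1.2e-03 -1.0e+00] F [ 0.06 -0.04  0.25] gap 85.4 j [-0.53  0.39  0.23  1.41 -0.    1.14]
```

View pics/w2.png

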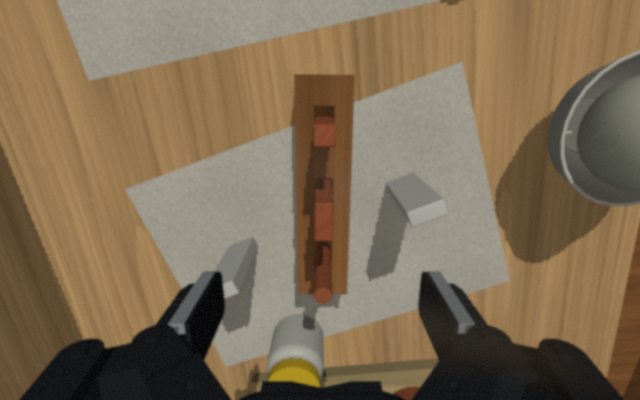

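Wrist view: rack at (295-353, 75-293), flat bar's top at (323,222), square bar (324,131), rod (322,296). White look-alikes have tops near (425,210) and (230,287).

```bash
python3 - <<'E'
from h import *
im=cv2.imread('pics/w2.png')
cv2.imwrite('pics/w2z.png',cv2.resize(im[170:310,215:455],None,fx=3.333333,fy=3.3333333,interpolation=2))
cv2.imwrite('pics/w2y.png',cv2.resize(im[65:265,275:375],None,fx=3,fy=3,interpolation=2))
cv2.imwrite('pics/w2x.png',cv2.resize(im[165:255,290:360],None,fx=6,fy=6,interpolation=2))
E
```

```text
(no output)
```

View pics/w2z.png

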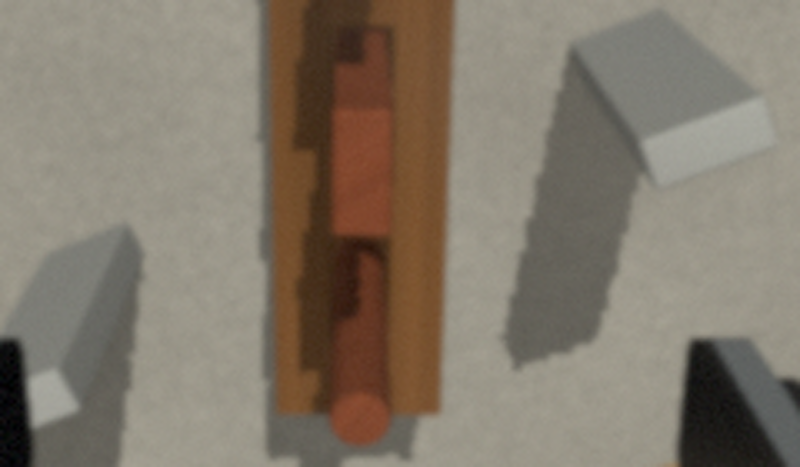

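View pics/w2x.png

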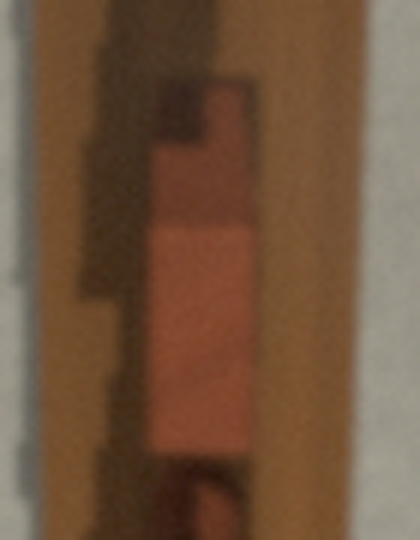

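View pics/w2y.png

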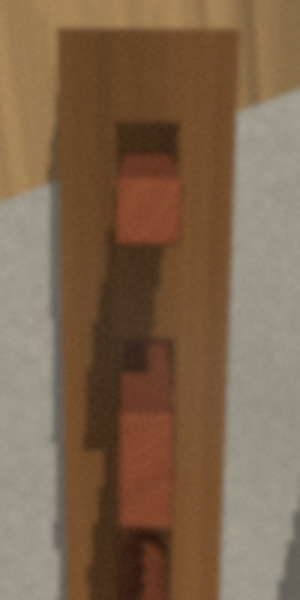

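```bash
python3 - <<'E'
from h import *
import pickle
ci=pickle.load(open('w2.pkl','rb'))
def px(p,k,o): return (o[0]+(p[0]+.5)/k-.5,o[1]+(p[1]+.5)/k-.5)
def q(name,uv,z):
    P=np.array([onz(ci,*a,z) for a in uv])
    a=P[1]-P[0]+P[2]-P[3]; b=P[0]-P[3]+P[1]-P[2]
    print(name,P.mean(0).round(1),'dims',np.linalg.norm(a/2).round(1),np.linalg.norm(b/2).round(1),'yaw',np.degrees(np.arctan2(a[1],a[0])).round(2),np.degrees(np.arctan2(-b[0],b[1])).round(2))
q('bar',[px(p,6,(290,165)) for p in [(149,225),(254,225),(254,457),(149,457)]],125)
q('rack',[px(p,3,(275,65)) for p in [(60,31),(238,31)]]+[px(p,10/3,(215,170)) for p in [(440,411),(275,413)]],45)
for p in [(30,420),(62,372),(78,405),(640,145),(768,97),(776,145),(662,187)]: print(onz(ci,*px(p,10/3,(215,170)),110).round(0))
print(cmd([551,-262,75],-5.5))
E
```

```text
bar [ 551.1 -260.4  125. ] dims 15.4 36.3 yaw -5.83 -5.75
rack [ 551.2 -260.7   45. ] dims 59.3 248.0 yaw -5.42 -6.37
[ 444. -335.  110.]
[ 456. -320.  110.]
[ 459. -331.  110.]
[ 628. -266.  110.]
[ 662. -255.  110.]
[ 665. -269.  110.]
[ 633. -279.  110.]
[-0.1124, 0.0002, 0.7466, -0.0003, 0.0009, -0.0028]
```

```bash
python3 - <<'E'
from h import *
print(cmd([551.1,-260.5,150],-5.8));print(cmd([551.1,-260.5,75],-5.8))
E
```

```text
[-0.1068, -0.0002, 0.4466, -0.0003, 0.0009, 0.0005]
[-0.1064, -0.0, 0.7466, -0.0003, 0.0009, 0.0005]
```

carry_out([
  [-0.107,0,0.1,0,0.0009,0,0.4],
  [-0.107,0,0.25,0,0.0009,0,0.4],
  [-0.107,0,0.38,0,0.0009,0,0.4],
  [-0.107,0,0.45,0,0.0009,0,0.4],
  [-0.107,0,0.45,0,0.0009,0,0.4],
  [-0.107,0,0.53,0,0.0009,0,0.4],
  [-0.107,0,0.61,0,0.0009,0,0.4],
  [-0.107,0,0.69,0,0.0009,0,0.4],
  [-0.107,0,0.747,0,0.0009,0,0.4],
  [-0.107,0,0.747,0,0.0009,0,0.4],
  [-0.107,0,0.747,0,0.0009,0,0.4],
])

```text
time_s: 4.0
position: [551.7, -259.7, 76.2]
ee_rot: [0.741, 0.671, -0.0, 0.0]
contact_force: [-0.4, -0.1, 0.7]
finger_gap: 59.8
```

```bash
python3 - <<'E'
from h import *
st(); snap('wrist','w3')
E
```

```text
t 4.0 p [ 551.7 -259.7   76.2] yaw -5.66 z [ 0.e+00 -2.e-04 -1.e+00] F [-0.43 -0.07  0.73] gap 59.8 j [-0.57  0.49 -0.13  0.96 -0.    1.1 ]
```

View pics/w3.png

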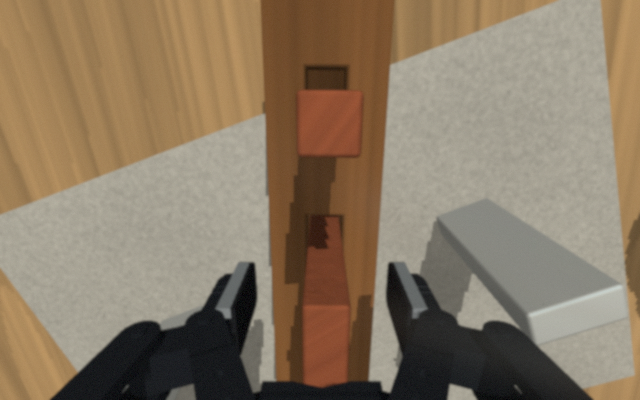

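The bar sits centred between the fingers: bar at u≈325, finger midpoint ≈322. Now closing the gripper.

carry_out([
  [0,0,0,0,0,0,-1],
  [0,0,0,0,0,0,-1],
  [0,0,0,0,0,0,-1],
  [0,0,0,0,0,0,-1],
  [0,0,0,0,0,0,-1],
  [0,0,0,0,0,0,-1],
  [0,0,0,0,0,0,-1],
  [0,0,0,0,0,0,-1],
], newtons=90)

```text
time_s: 4.72
position: [552.5, -260.4, 77.6]
ee_rot: [0.741, 0.671, 0.0, 0.001]
contact_force: [0.0, 1.2, 6.8]
finger_gap: 15.0
```

```bash
python3 - <<'E'
from h import *
st(); snap('wrist','w4')
E
```

```text
t 4.72 p [ 552.5 -260.4   77.6] yaw -5.69 z [ 0.0024 -0.0014 -1.    ] F [0.   1.2  6.79] gap 15.0 j [-0.57  0.49 -0.12  0.96  0.    1.1 ]
```

View pics/w4.png

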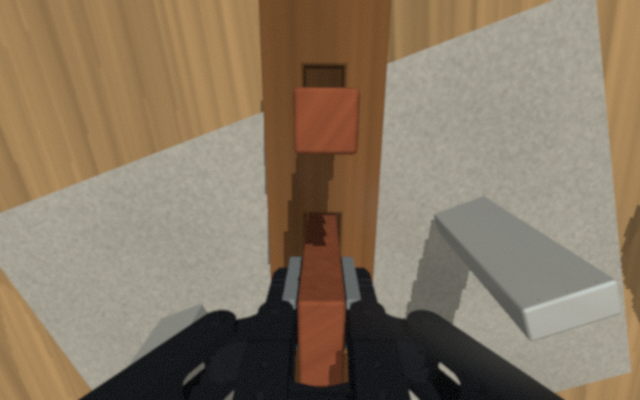

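```bash
python3 - <<'E'
from h import *
ci=camera_info('wrist')
P=np.array([onz(ci,*p,125) for p in [(302,299),(344.5,299),(348,386),(297,386)]]);print(P.round(1),P.mean(0).round(1))
s=sense();print(R.from_quat(s['ee_rot']).inv().apply(P.mean(0)-s['position']).round(1), (R.from_quat(s['ee_rot']).inv().apply(P-s['position'])).round(1))
print(cmd([551,-260,215],-5.7))
E
```

```text
[[ 546.4 -241.3  125. ]
 [ 560.1 -242.7  125. ]
 [ 558.5 -278.9  125. ]
 [ 540.4 -277.   125. ]] [ 551.4 -260.   125. ]
[  0.3  -1.1 -47.4] [[ 18.4  -7.8 -47.4]
 [ 18.3   6.  -47.4]
 [-17.9   8.  -47.4]
 [-17.8 -10.3 -47.4]]
[0.0003, -0.0047, -0.5496, 0.0016, 0.0007, 0.0002]
```

carry_out([
  [0,0,-0.03,0,0,0,-1],
  [0,0,-0.08,0,0,0,-1],
  [0,0,-0.15,0,0,0,-1],
  [0,0,-0.25,0,0,0,-1],
  [0,0,-0.38,0,0,0,-1],
  [0,0,-0.5,0,0,0,-1],
  [0,0,-0.55,0,0,0,-1],
  [0,0,-0.55,0,0,0,-1],
])

```text
time_s: 5.43
position: [553.1, -260.9, 218.7]
ee_rot: [0.741, 0.671, 0.001, 0.004]
contact_force: [-0.1, -0.4, -2.2]
finger_gap: 15.1
```

```bash
python3 - <<'E'
from h import *
st(); print(cmd([510,-30,215],-8)); print(cmd([426,222,215],-9.85))
E
```

```text
t 5.43 p [ 553.1 -260.9  218.7] yaw -5.69 z [ 0.0066 -0.0042 -1.    ] F [-0.11 -0.45 -2.2 ] gap 15.1 j [-0.57  0.41  0.14  1.3   0.    1.1 ]
[0.9019, -0.2631, 0.0098, 0.0045, 0.0022, 0.0257]
[1.8716, -0.6973, 0.0033, 0.0046, 0.0021, 0.0463]
```

carry_out([
  [0.2,-0.06,0.01,0.0045,0.002,0.026,-1],
  [0.4,-0.12,0.01,0.0045,0.002,0.026,-1],
  [0.55,-0.17,0.01,0.0045,0.002,0.026,-1],
  [0.7,-0.21,0.01,0.0045,0.002,0.026,-1],
  [0.82,-0.24,0.01,0.0045,0.002,0.026,-1],
  [0.9,-0.26,0.01,0.0045,0.002,0.026,-1],
  [0.9,-0.26,0.01,0.0045,0.002,0.026,-1],
])

```text
time_s: 6.02
position: [508.9, -26.4, 214.3]
ee_rot: [0.754, 0.657, -0.0, -0.001]
contact_force: [0.8, -1.3, -1.6]
finger_gap: 15.3
```

```bash
python3 - <<'E'
from h import *
st(); print(cmd([430,210,215],-9.85)); print(cmd([426,222,215],-9.85))
E
```

```text
t 6.02 p [508.9 -26.4 214.3] yaw -7.82 z [-0.0017  0.0011 -1.    ] F [ 0.76 -1.29 -1.65] gap 15.3 j [-0.21  0.24 -0.12  1.21  0.    1.5 ]
[0.8938, -0.4413, -0.0012, -0.0012, -0.0005, 0.0226]
[0.9392, -0.4637, -0.0011, -0.0012, -0.0005, 0.0226]
```

carry_out([
  [0.2,-0.1,0,-0.001,0,0.0226,-1],
  [0.4,-0.2,0,-0.001,0,0.0226,-1],
  [0.55,-0.28,0,-0.001,0,0.0226,-1],
  [0.7,-0.35,0,-0.001,0,0.0226,-1],
  [0.82,-0.41,0,-0.001,0,0.0226,-1],
  [0.94,-0.464,0,-0.001,0,0.0226,-1],
  [0.94,-0.464,0,-0.001,0,0.0226,-1],
  [0.94,-0.464,0,-0.001,0,0.0226,-1],
])

```text
time_s: 6.68
position: [424.4, 224.7, 213.9]
ee_rot: [0.764, 0.645, -0.0, -0.001]
contact_force: [-0.4, -0.5, -1.2]
finger_gap: 15.4
```

```bash
cat >> h.py <<'E'
GY=-9.85; GO=np.array([573.9,196.0])
def g(x,y=0):
    a=np.radians(GY); return GO+x*np.array([np.cos(a),np.sin(a)])+y*np.array([-np.sin(a),np.cos(a)])
def ingauge():
    p=sense()['position'][:2]-GO; a=np.radians(GY); return np.array([p@[np.cos(a),np.sin(a)],p@[-np.sin(a),np.cos(a)]]).round(1)
E
python3 - <<'E'
from h import *
import pickle
st(); print(ingauge()); ci=camera_info('wrist'); snap('wrist','w5'); pickle.dump(ci,open('w5.pkl','wb'))
print(cmd([*g(-150),73],GY))
E
```

```text
t 6.68 p [424.4 224.7 213.9] yaw -9.64 z [-0.0016  0.001  -1.    ] F [-0.41 -0.46 -1.15] gap 15.4 j [ 0.32  0.19 -0.19  1.19  0.    2.06]
[-152.2    2.7]
[-0.0056, 0.0059, 0.5635, -0.0009, -0.0001, 0.0018]
```

View pics/w5.png

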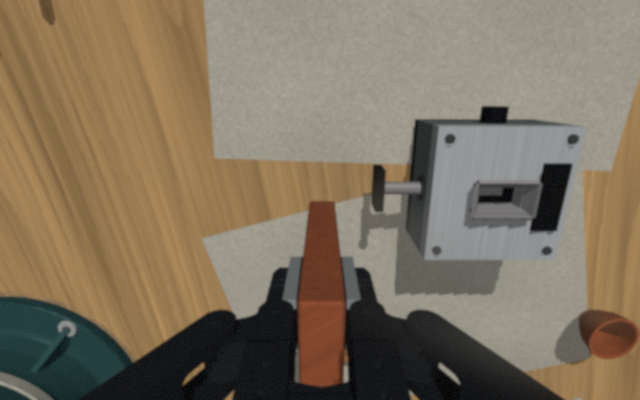

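```bash
python3 - <<'E'
from h import *
import pickle
ci=pickle.load(open('w5.pkl','rb'))
im=cv2.imread('pics/w5.png');k=4
cv2.imwrite('pics/w5z.png',cv2.resize(im[100:290,360:560],None,fx=4,fy=3.0,interpolation=2))
cv2.imwrite('pics/w5z.png',cv2.resize(im[100:265,405:600],None,fx=k,fy=k,interpolation=2)[:600])
cv2.imwrite('pics/w5y.png',cv2.resize(im[150:400,270:400],None,fx=2.4,fy=2.4,interpolation=2))
E
```

```text
(no output)
```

View pics/w5z.png

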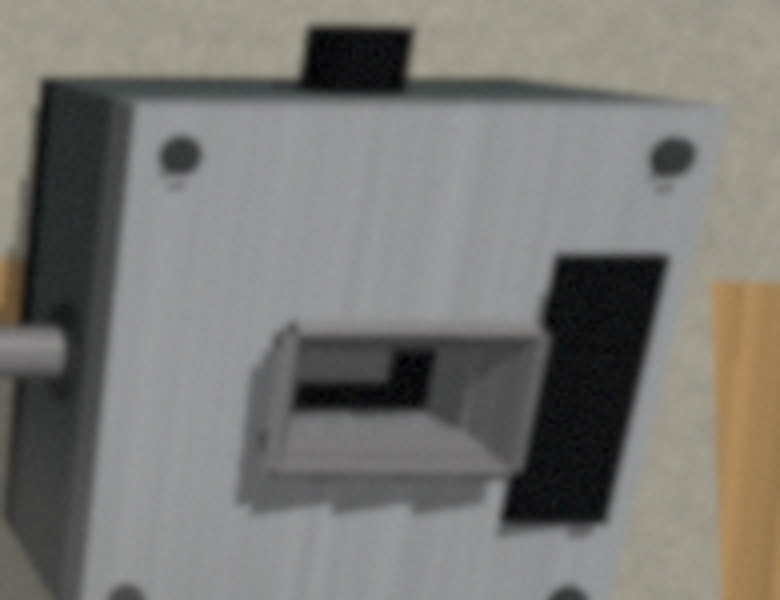

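View pics/w5y.png

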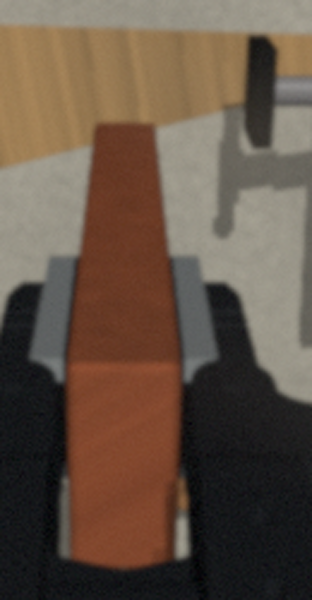

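```bash
python3 - <<'E'
from h import *
import pickle
ci=pickle.load(open('w5.pkl','rb'))
px=lambda p,k,o:(o[0]+(p[0]+.5)/k-.5,o[1]+(p[1]+.5)/k-.5)
P=np.array([onz(ci,*px(p,4,(405,100)),75) for p in [(180,155),(672,157),(569,601),(127,601)]])
a=P[1]-P[0]+P[2]-P[3];b=P[0]-P[3]+P[1]-P[2]
print(P.mean(0).round(1),np.linalg.norm(a)/2,np.linalg.norm(b)/2,np.degrees(np.arctan2(a[1],a[0])),np.degrees(np.arctan2(-b[0],b[1])))
P=np.array([onz(ci,*px(p,4,(405,100)),85) for p in [(292,328),(547,333),(518,471),(268,470)]]);print('lip',P.mean(0).round(1))
s=sense();p0=s['position'];Ri=R.from_quat(s['ee_rot']).inv()
for pts,z in (((95,124),(154,124)),-62.6),(((70,362),(180,362)),47.4):
    print((Ri.apply(np.array([onz(ci,*px(p,2.4,(270,150)),p0[2]+z) for p in pts])-p0)).round(1).tolist())
# pad
for p in [(246,38),(248,145)]: print(onz(ci,*px(p,2.4,(270,150)),58).round(1))
E
```

```text
[574.5 194.8  75. ] 100.34063662477723 100.0482423434196 -9.768315529785221 -9.737827796197562
lip [574.  195.5  85. ]
[[17.7, -10.2, 62.6], [17.7, 5.4, 62.6]]
[[19.0, -9.8, -47.4], [19.0, 5.1, -47.4]]
[470.5 237.1  58. ]
[466.1 195.3  58. ]
```

```bash
sed -i 's/^GY=.*/GY=-9.8; GO=np.array([575.0,195.2])/' h.py; python3 - <<'E'
from h import *
st(); print(ingauge(),cmd([*g(-150),73],GY))
E
```

```text
t 6.73 p [425.1 223.2 213.9] yaw -9.68 z [-1.4e-03  4.0e-04 -1.0e+00] F [ 0.06 -1.21 -2.08] gap 15.1 j [ 0.31  0.19 -0.19  1.19  0.    2.05]
[-152.5    2.1] [-0.0085, 0.0107, 0.5635, -0.0009, -0.0001, 0.0013]
```

carry_out([
  [-0.0085,0.0107,0.15,-0.001,0,0.001,-1],
  [-0.0085,0.0107,0.28,-0.001,0,0.001,-1],
  [-0.0085,0.0107,0.4,-0.001,0,0.001,-1],
  [-0.0085,0.0107,0.5,-0.001,0,0.001,-1],
  [-0.0085,0.0107,0.55,-0.001,0,0.001,-1],
  [-0.0085,0.0107,0.5635,-0.001,0,0.001,-1],
  [-0.0085,0.0107,0.5635,-0.001,0,0.001,-1],
  [-0.0085,0.0107,0.5635,-0.001,0,0.001,-1],
  [-0.0085,0.0107,0.5635,-0.001,0,0.001,-1],
])

```text
time_s: 7.48
position: [428.0, 220.5, 73.9]
ee_rot: [0.765, 0.644, 0.001, 0.0]
contact_force: [-0.1, 0.8, -1.1]
finger_gap: 15.1
```

```bash
python3 - <<'E'
from h import *
st(); print(ingauge(),cmd([*g(-118),73],GY)); snap('wrist','w6')
E
```

```text
t 7.48 p [428.  220.5  73.9] yaw -9.81 z [ 1.7e-03  5.0e-04 -1.0e+00] F [-0.12  0.84 -1.1 ] gap 15.1 j [ 0.31  0.3  -0.46  0.81 -0.    2.05]
[-149.2   -0. ] [0.0002, 0.1247, 0.0039, 0.001, -0.0005, -0.0001]
```

View pics/w6.png

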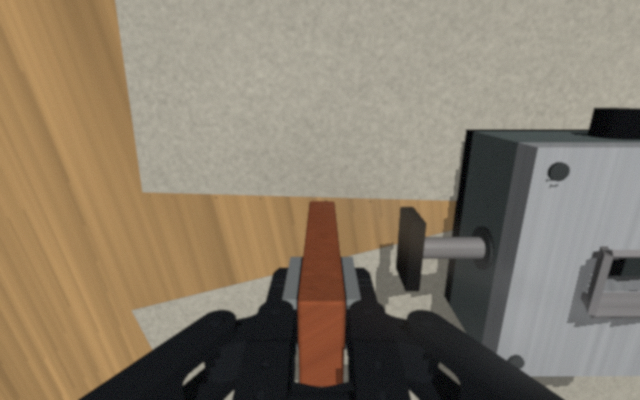

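The pad (u≈400–423) lines up with the bar, which stands about 25 mm clear of it. Advancing slowly.

carry_out([
  [0,0.03,0.004,0.001,0,0,-1],
  [0,0.07,0.004,0.001,0,0,-1],
  [0,0.1,0.004,0.001,0,0,-1],
  [0,0.125,0.004,0.001,0,0,-1],
  [0,0.125,0.004,0.001,0,0,-1],
  [0,0.125,0.004,0.001,0,0,-1],
  [0,0.125,0.004,0.001,0,0,-1],
])

```text
time_s: 8.12
position: [458.5, 215.3, 72.8]
ee_rot: [0.765, 0.644, 0.0, -0.0]
contact_force: [-0.6, 0.6, -1.6]
finger_gap: 15.0
```

```bash
python3 - <<'E'
from h import *
st(); print(ingauge(),cmd([*g(-108),73],GY))
E
```

```text
t 8.12 p [458.5 215.3  72.8] yaw -9.8 z [-3.e-04  7.e-04 -1.e+00] F [-0.6   0.65 -1.57] gap 15.0 j [ 0.28  0.34 -0.4   0.83  0.    2.02]
[-118.2   -0. ] [0.0001, 0.0409, -0.0006, -0.0003, -0.0004, 0.0]
```

carry_out([
  [0,0.01,0,0,0,0,-1],
  [0,0.02,0,0,0,0,-1],
  [0,0.03,0,0,0,0,-1],
  [0,0.04,0,0,0,0,-1],
  [0,0.04,0,0,0,0,-1],
  [0,0.04,0,0,0,0,-1],
])

```text
time_s: 8.62
position: [468.2, 213.6, 72.8]
ee_rot: [0.765, 0.644, -0.0, -0.001]
contact_force: [-2.9, 0.9, -0.6]
finger_gap: 15.3
```

```bash
python3 - <<'E'
from h import *
st(); print(ingauge()); snap('wrist','w7'); st()
E
```

```text
t 8.62 p [468.2 213.6  72.8] yaw -9.8 z [-8.e-04  8.e-04 -1.e+00] F [-2.87  0.86 -0.58] gap 15.3 j [ 0.27  0.35 -0.38  0.84  0.    2.01]
[-1.084e+02 -1.000e-01]
t 8.67 p [468.1 213.6  72.8] yaw -9.8 z [-7.e-04  8.e-04 -1.e+00] F [-2.69  1.44 -0.62] gap 15.1 j [ 0.27  0.35 -0.38  0.84  0.    2.01]
```

View pics/w7.png

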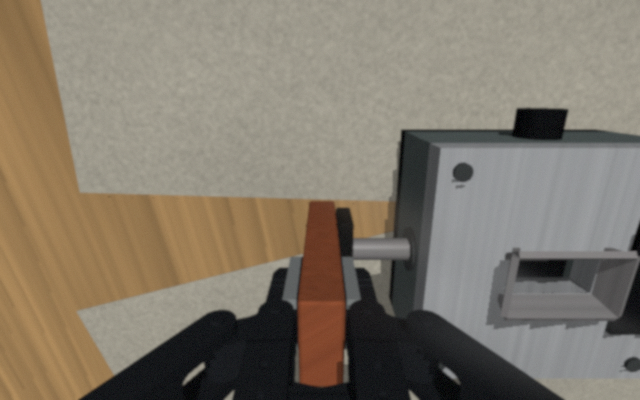

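Contact: about 2.9 N against the pad, whose spring starts at 2 N. Pressing on toward the end stop in small steps.

carry_out([
  [0,0.008,0,0,0,0,-1],
  [0,0.016,0,0,0,0,-1],
  [0,0.016,0,0,0,0,-1],
  [0,0.016,0,0,0,0,-1],
])

```text
time_s: 9.0
position: [472.1, 212.9, 72.8]
ee_rot: [0.765, 0.644, -0.0, -0.001]
contact_force: [-3.0, 1.0, 0.4]
finger_gap: 15.2
```

```bash
python3 - <<'E'
from h import *
st(); print(ingauge())
E
```

```text
t 9.0 p [472.1 212.9  72.8] yaw -9.8 z [-8.e-04  9.e-04 -1.e+00] F [-3.01  0.96  0.45] gap 15.2 j [ 0.27  0.35 -0.37  0.85  0.    2.01]
[-1.044e+02 -1.000e-01]
```

carry_out([
  [0,0.006,0,0,0,0,-1],
  [0,0.008,0,0,0,0,-1],
  [0,0.008,0,0,0,0,-1],
])

```text
time_s: 9.25
position: [474.1, 212.6, 72.7]
ee_rot: [0.765, 0.644, -0.0, -0.001]
contact_force: [-4.2, 1.0, -0.7]
finger_gap: 15.2
```

```bash
python3 - <<'E'
from h import *
st(); print(ingauge())
E
```

```text
t 9.25 p [474.1 212.6  72.7] yaw -9.8 z [-1.e-03  9.e-04 -1.e+00] F [-4.22  0.96 -0.75] gap 15.2 j [ 0.26  0.36 -0.37  0.85  0.    2.01]
[-102.4   -0. ]
```

carry_out([
  [0,0.006,0,0,0,0,-1],
  [0,0.008,0,0,0,0,-1],
  [0,0.008,0,0,0,0,-1],
])

```text
time_s: 9.5
position: [474.4, 212.4, 72.5]
ee_rot: [0.765, 0.644, -0.001, -0.002]
contact_force: [-12.7, 3.1, 6.5]
finger_gap: 14.8
```

```bash
python3 - <<'E'
from h import *
st(); print(ingauge()); snap('wrist','w8')
E
```

```text
t 9.5 p [474.4 212.4  72.5] yaw -9.78 z [-0.0042  0.0016 -1.    ] F [-12.65   3.1    6.53] gap 14.8 j [ 0.26  0.36 -0.36  0.85  0.    2.  ]
[-1.021e+02 -1.000e-01]
```

View pics/w8.png

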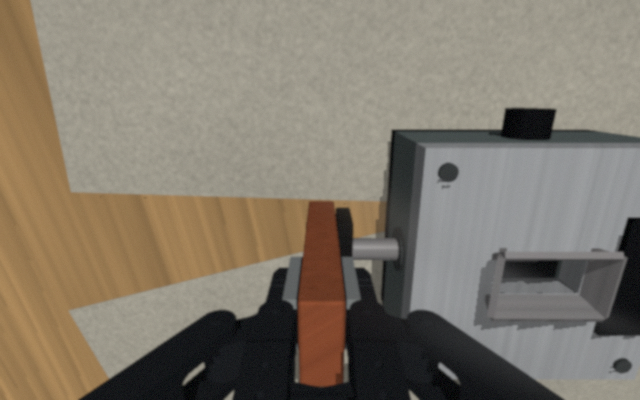

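End stop reached: the force jumped to 13 N, so the pad is fully in. I'll back off and then make the quarter turn.

```bash
sed -i 's/^GY=.*/GY=-9.8; GO=np.array([575.7,195.1])/' h.py; python3 - <<'E'
from h import *
print(cmd([*g(-155),73],GY))
E
```

```text
[0.0008, -0.2087, -0.0011, -0.0027, -0.0006, 0.0003]
```

carry_out([
  [0,-0.03,-0.001,-0.0027,0,0,-1],
  [0,-0.08,-0.001,-0.0027,0,0,-1],
  [0,-0.14,-0.001,-0.0027,0,0,-1],
  [0,-0.19,-0.001,-0.0027,0,0,-1],
  [0,-0.209,-0.001,-0.0027,0,0,-1],
  [0,-0.209,-0.001,-0.0027,0,0,-1],
])

```text
time_s: 10.05
position: [421.9, 221.5, 73.2]
ee_rot: [0.765, 0.645, 0.0, -0.0]
contact_force: [-0.5, -0.3, -1.5]
finger_gap: 14.8
```

```bash
python3 - <<'E'
from h import *
st();print(ingauge(),cmd([*g(-155),73],GY+90)); snap('wrist','w9')
E
```

```text
t 10.05 p [421.9 221.5  73.2] yaw -9.73 z [ 4.e-04  8.e-04 -1.e+00] F [-0.46 -0.33 -1.48] gap 14.8 j [ 0.31  0.29 -0.47  0.81  0.    2.05]
[-156.1   -0.2] [0.0006, 0.0044, 0.001, 0.0006, -0.0003, -0.9992]
```

View pics/w9.png

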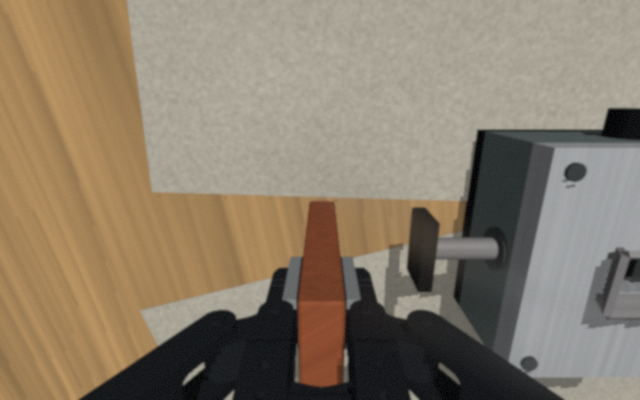

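The pad has sprung back out and the bar's grip is unchanged. Now the quarter turn.

carry_out([
  [0,0.004,0,0,0,-0.2,-1],
  [0,0.004,0,0,0,-0.4,-1],
  [0,0.004,0,0,0,-0.6,-1],
  [0,0.004,0,0,0,-0.8,-1],
  [0,0.004,0,0,0,-0.999,-1],
  [0,0.004,0,0,0,-0.999,-1],
  [0,0.004,0,0,0,-0.999,-1],
  [0,0.004,0,0,0,-0.999,-1],
  [0,0.004,0,0,0,-0.999,-1],
  [0,0.004,0,0,0,-0.999,-1],
  [0,0.004,0,0,0,-0.999,-1],
  [0,0.004,0,0,0,-0.999,-1],
  [0,0.004,0,0,0,-0.999,-1],
  [0,0.004,0,0,0,-0.999,-1],
  [0,0.004,0,0,0,-0.999,-1],
])

```text
time_s: 11.35
position: [424.5, 221.3, 73.3]
ee_rot: [0.087, 0.996, 0.001, 0.001]
contact_force: [1.2, 0.3, -1.7]
finger_gap: 15.1
```

```bash
python3 - <<'E'
from h import *
st();print(ingauge(),cmd([*g(-130),73],GY+90)); snap('wrist','w10')
E
```

```text
t 11.35 p [424.5 221.3  73.3] yaw 80.0 z [ 0.0016  0.001  -1.    ] F [ 1.22  0.32 -1.71] gap 15.1 j [ 0.31  0.29 -0.47  0.81  0.    0.48]
[-1.535e+02  1.000e-01] [-0.0938, -0.0001, 0.0015, 0.0008, 0.0009, -0.0022]
```

View pics/w10.png

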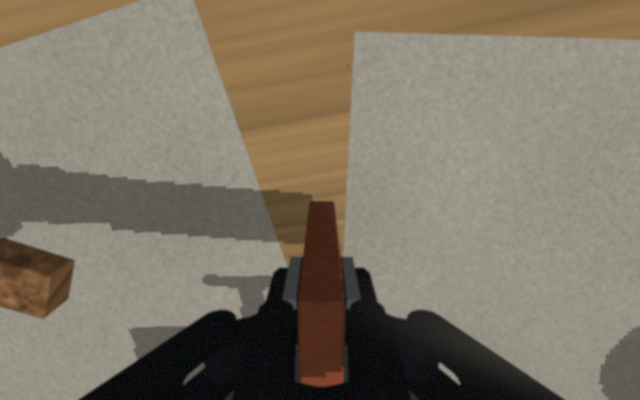

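The bar is turned. The wrist camera now looks toward the robot side with the gauge hidden behind the hand, so I'll use the force reading and the measured gauge frame.

carry_out([
  [-0.03,0,0.001,0.001,0.001,-0.002,-1],
  [-0.06,0,0.001,0.001,0.001,-0.002,-1],
  [-0.085,0,0.001,0.001,0.001,-0.002,-1],
  [-0.094,0,0.001,0.001,0.001,-0.002,-1],
  [-0.094,0,0.001,0.001,0.001,-0.002,-1],
  [-0.094,0,0.001,0.001,0.001,-0.002,-1],
])

```text
time_s: 11.9
position: [447.5, 217.1, 73.0]
ee_rot: [0.086, 0.996, -0.0, -0.0]
contact_force: [-0.4, -0.7, -1.7]
finger_gap: 15.2
```

```bash
python3 - <<'E'
from h import *
st();print(ingauge(),cmd([*g(-119),73],GY+90)); snap('scene','s1'); im=cv2.imread('pics/s1.png'); cv2.imwrite('pics/s1z.png',cv2.resize(im[90:230,280:440],None,fx=4,fy=4,interpolation=2))
E
```

```text
t 11.9 p [447.5 217.1  73. ] yaw 80.14 z [-7.e-04 -4.e-04 -1.e+00] F [-0.41 -0.66 -1.71] gap 15.2 j [ 0.29  0.32 -0.42  0.83 -0.    0.46]
[-1.3e+02 -1.0e-01] [-0.0441, 0.0006, -0.0002, -0.0003, -0.0004, -0.0007]
```

View pics/s1z.png

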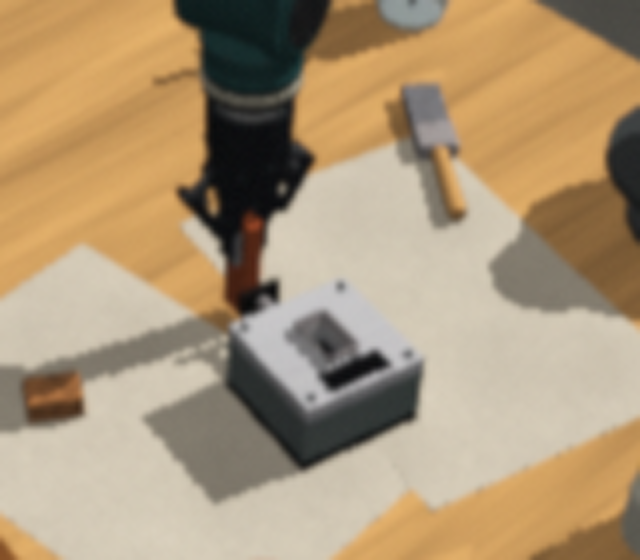

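The scene view shows the bar's narrow edge facing the pad, just clear of it. Advancing in steps.

carry_out([
  [-0.011,0,0,0,0,-0.001,-1],
  [-0.022,0,0,0,0,-0.001,-1],
  [-0.033,0,0,0,0,-0.001,-1],
  [-0.044,0,0,0,0,-0.001,-1],
  [-0.044,0,0,0,0,-0.001,-1],
  [-0.044,0,0,0,0,-0.001,-1],
])

```text
time_s: 12.45
position: [458.0, 215.3, 72.9]
ee_rot: [0.085, 0.996, -0.0, -0.001]
contact_force: [-2.4, 1.0, -0.1]
finger_gap: 15.0
```

```bash
python3 - <<'E'
from h import *
st();print(ingauge())
E
```

```text
t 12.45 p [458.  215.3  72.9] yaw 80.24 z [-1.2e-03 -4.0e-04 -1.0e+00] F [-2.42  0.97 -0.09] gap 15.0 j [ 0.28  0.34 -0.4   0.84 -0.    0.45]
[-1.194e+02 -1.000e-01]
```

carry_out([
  [-0.008,0,0,0,0,0,-1],
  [-0.016,0,0,0,0,0,-1],
  [-0.016,0,0,0,0,0,-1],
  [-0.016,0,0,0,0,0,-1],
])

```text
time_s: 12.78
position: [462.0, 214.6, 72.9]
ee_rot: [0.085, 0.996, -0.0, -0.001]
contact_force: [-3.1, 0.0, -0.8]
finger_gap: 14.9
```

```bash
python3 - <<'E'
from h import *
st();print(ingauge())
E
```

```text
t 12.78 p [462.  214.6  72.9] yaw 80.23 z [-1.3e-03 -2.0e-04 -1.0e+00] F [-3.13  0.01 -0.77] gap 14.9 j [ 0.27  0.34 -0.39  0.84  0.    0.45]
[-115.3   -0.2]
```

carry_out([
  [-0.006,0,0,0,0,0,-1],
  [-0.006,0,0,0,0,0,-1],
  [-0.006,0,0,0,0,0,-1],
])

```text
time_s: 13.03
position: [463.2, 214.3, 72.8]
ee_rot: [0.085, 0.996, -0.0, -0.001]
contact_force: [-4.4, 1.5, 1.9]
finger_gap: 14.9
```

```bash
python3 - <<'E'
from h import *
st();print(ingauge());snap('wrist','w11')
E
```

```text
t 13.03 p [463.2 214.3  72.8] yaw 80.24 z [-1.9e-03 -1.0e-04 -1.0e+00] F [-4.37  1.52  1.95] gap 14.9 j [ 0.27  0.34 -0.39  0.84  0.    0.44]
[-114.1   -0.2]
```

View pics/w11.png

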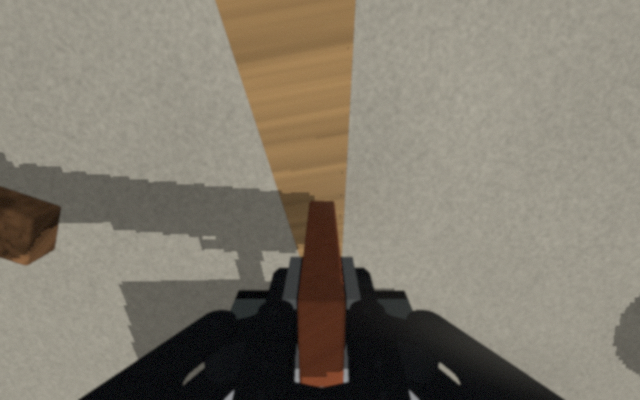

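carry_out([
  [-0.004,0,0,0,0,0,-1],
  [-0.004,0,0,0,0,0,-1],
])

```text
time_s: 13.25
position: [463.3, 214.3, 72.7]
ee_rot: [0.085, 0.996, -0.0, -0.002]
contact_force: [-7.2, 2.1, 3.4]
finger_gap: 14.7
```

```bash
python3 - <<'E'
from h import *
st();print(ingauge(),cmd([*g(-150),73],GY+90))
E
```

```text
t 13.25 p [463.3 214.3  72.7] yaw 80.25 z [-3.5e-03  2.0e-04 -1.0e+00] F [-7.16  2.07  3.41] gap 14.7 j [ 0.27  0.34 -0.39  0.84  0.    0.44]
[-114.    -0.2] [0.1441, 0.0011, -0.0006, -0.0003, -0.0022, 0.0006]
```

Second end stop confirmed: 7.5 N with no further travel. Backing off and lifting.

carry_out([
  [0.03,0,0,0,-0.002,0,-1],
  [0.07,0.001,0,0,-0.002,0,-1],
  [0.11,0.001,0,0,-0.002,0,-1],
  [0.144,0.001,0,0,-0.002,0,-1],
  [0.144,0.001,0,0,-0.002,0,-1],
  [0.144,0.001,-0.1,0,-0.002,0,-1],
  [0.144,0.001,-0.2,0,-0.002,0,-1],
  [0.144,0.001,-0.32,0,-0.002,0,-1],
  [0.144,0.001,-0.43,0,-0.002,0,-1],
  [0.144,0.001,-0.43,0,-0.002,0,-1],
  [0.144,0.001,-0.43,0,-0.002,0,-1],
])

```text
time_s: 14.17
position: [429.2, 220.8, 181.4]
ee_rot: [0.085, 0.996, 0.0, 0.001]
contact_force: [-0.7, -0.8, -2.4]
finger_gap: 15.2
```

```bash
python3 - <<'E'
from h import *
import pickle
st();print(ingauge(),cmd([*g(-0.9),175],GY+90)); ci=camera_info('wrist');snap('wrist','w12');snap('top','t1');pickle.dump(ci,open('w12.pkl','wb'))
im=cv2.imread('pics/t1.png'); cv2.imwrite('pics/t1z.png',cv2.resize(im[160:250,225:335],None,fx=6,fy=6,interpolation=2))
E
```

```text
t 14.17 p [429.2 220.8 181.4] yaw 80.26 z [ 2.7e-03  5.0e-04 -1.0e+00] F [-0.67 -0.82 -2.41] gap 15.2 j [ 0.31  0.21 -0.26  1.1  -0.    0.48]
[-148.8    0.4] [-0.5913, -0.0023, 0.027, 0.0006, 0.0016, 0.0006]
```

View pics/w12.png

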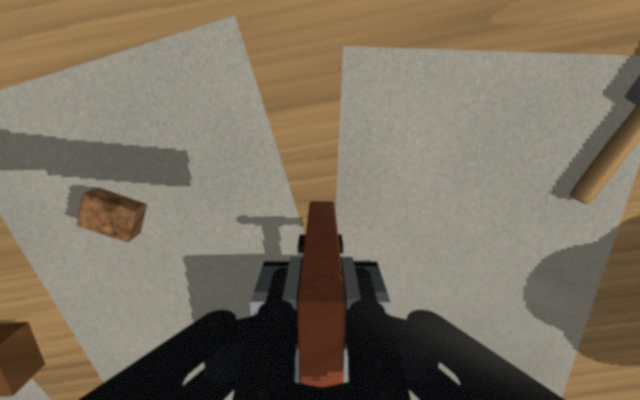

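View pics/t1z.png

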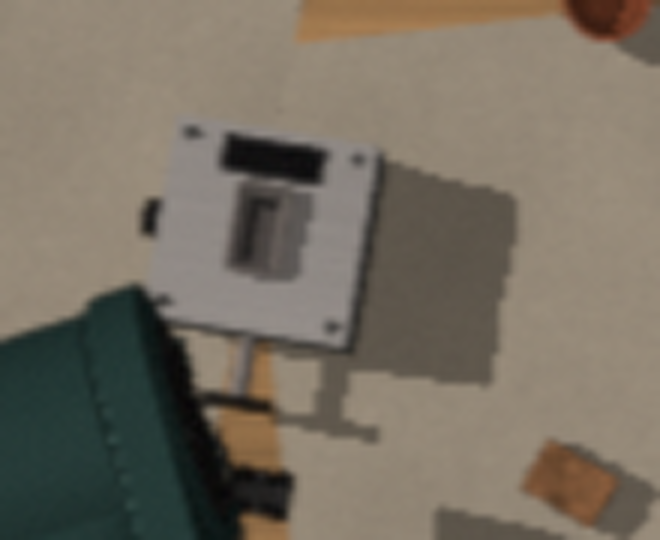

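The wrist view shows the pad (u≈300–342) centred behind the bar (u≈322), so the lateral alignment agrees to about 1 mm. Moving over the slot.

carry_out([
  [-0.12,0,0.01,0.0006,0.0016,0,-1],
  [-0.25,0,0.02,0.0006,0.0016,0,-1],
  [-0.37,0,0.027,0.0006,0.0016,0,-1],
  [-0.47,-0.002,0.027,0.0006,0.0016,0,-1],
  [-0.55,-0.002,0.027,0.0006,0.0016,0,-1],
  [-0.591,-0.002,0.027,0.0006,0.0016,0,-1],
  [-0.591,-0.002,0.027,0.0006,0.0016,0,-1],
  [-0.591,-0.002,0.027,0.0006,0.0016,0,-1],
])

```text
time_s: 14.93
position: [573.0, 194.8, 171.1]
ee_rot: [0.085, 0.996, -0.001, -0.003]
contact_force: [0.1, 0.1, -1.2]
finger_gap: 15.0
```

```bash
python3 - <<'E'
from h import *
import pickle
st();print(ingauge(),cmd([*g(-0.9),155],GY+90)); ci=camera_info('wrist');snap('wrist','w13');pickle.dump(ci,open('w13.pkl','wb'))
im=cv2.imread('pics/w13.png'); cv2.imwrite('pics/w13z.png',cv2.resize(im[160:320,240:400],None,fx=3.7,fy=3.7,interpolation=2))
E
```

```text
t 14.93 p [573.  194.8 171.1] yaw 80.24 z [-0.0061 -0.0016 -1.    ] F [ 0.1   0.14 -1.24] gap 15.0 j [ 0.19  0.43  0.04  1.19 -0.    0.36]
[-2.6 -0.8] [-0.0072, 0.0033, 0.0644, -0.0017, -0.0037, 0.0004]
```

View pics/w13.png

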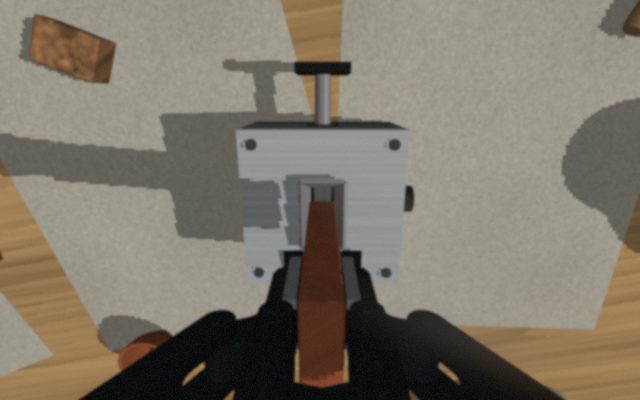

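View pics/w13z.png

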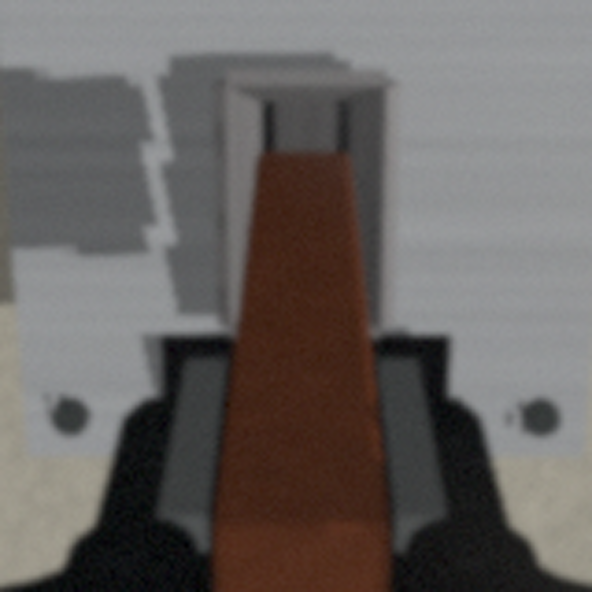

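```bash
python3 - <<'E'
from h import *
import pickle
ci=pickle.load(open('w13.pkl','rb'))
px=lambda p,k,o:(o[0]+(p[0]+.5)/k-.5,o[1]+(p[1]+.5)/k-.5)
P=np.array([onz(ci,*a,75) for a in [(250,144.5),(394,144.5),px((540,417),3.7,(240,160)),px((69,416),3.7,(240,160))]])
print(P.mean(0).round(1),[np.linalg.norm(P[i]-P[i-1]).round(1) for i in range(4)])
a=P[0]-P[1]+P[3]-P[2]; b=P[2]-P[1]+P[3]-P[0]; print('yaw',np.degrees(np.arctan2(b[1],b[0])),np.degrees(np.arctan2(-a[0],a[1])))
s=sense();p0=s['position'];Ri=R.from_quat(s['ee_rot']).inv()
print('slot in tool',Ri.apply(P.mean(0)-p0).round(1))
F=np.array([onz(ci,*px(p,3.7,(240,160)),p0[2]-62.6) for p in [(260,154),(349,154)]]);print('foot',Ri.apply(F-p0).round(1).tolist())
T=np.array([onz(ci,*px(p,3.7,(240,160)),p0[2]+47.4) for p in [(215,522),(389,522)]]);print('top',Ri.apply(T-p0).round(1).tolist())
E
```

```text
[574.2 195.2  75. ] [np.float64(100.1), np.float64(100.4), np.float64(100.2), np.float64(100.4)]
yaw -9.798901536331885 170.163867149988
slot in tool [-2.   0.8 96.6]
foot [[17.4, -6.9, 62.7], [17.3, 8.3, 62.7]]
top [[18.6, -7.4, -47.3], [18.7, 7.9, -47.3]]
```

```bash
python3 - <<'E'
from h import *
st();print(ingauge(),cmd([*g(-1.1,-0.6),155],GY+90))
E
```

```text
t 14.98 p [572.6 194.9 171.6] yaw 80.26 z [-0.0057 -0.0015 -1.    ] F [ 0.09 -0.55 -1.17] gap 14.9 j [ 0.19  0.43  0.04  1.19 -0.    0.36]
[-3.1 -0.7] [-0.0082, 0.0005, 0.0663, -0.0016, -0.0034, 0.0006]
```

carry_out([
  [-0.008,0,0.02,-0.0016,-0.0034,0.0006,-1],
  [-0.008,0,0.05,-0.0016,-0.0034,0.0006,-1],
  [-0.008,0,0.066,-0.0016,-0.0034,0.0006,-1],
  [-0.008,0,0.066,-0.0016,-0.0034,0.0006,-1],
  [-0.008,0,0.066,-0.0016,-0.0034,0.0006,-1],
  [-0.008,0,0.066,-0.0016,-0.0034,0.0006,-1],
])

```text
time_s: 15.48
position: [574.4, 194.7, 155.2]
ee_rot: [0.085, 0.996, 0.0, 0.0]
contact_force: [0.7, 0.1, -1.4]
finger_gap: 15.5
```

```bash
python3 - <<'E'
from h import *
st();print(ingauge(),cmd([*g(-1.1,-0.6),135],GY+90)); snap('wrist','w14')
im=cv2.imread('pics/w14.png'); cv2.imwrite('pics/w14z.png',cv2.resize(im[160:320,240:400],None,fx=3.7,fy=3.7,interpolation=2))
E
```

```text
t 15.48 p [574.4 194.7 155.2] yaw 80.21 z [ 2.e-04  1.e-04 -1.e+00] F [ 0.67  0.05 -1.36] gap 15.5 j [0.19 0.43 0.   1.14 0.   0.36]
[-1.2 -0.6] [-0.0004, 0.0001, 0.081, 0.0001, 0.0001, 0.0001]
```

View pics/w14z.png

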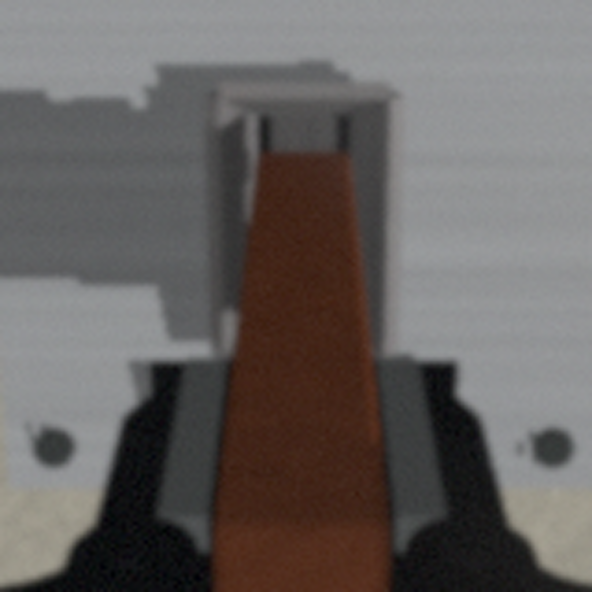

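The foot (260–348) is centred over the throat (264–347). Lowering into the lead-in.

carry_out([
  [0,0,0.02,0,0,0,-1],
  [0,0,0.04,0,0,0,-1],
  [0,0,0.06,0,0,0,-1],
  [0,0,0.072,0,0,0,-1],
  [0,0,0.072,0,0,0,-1],
  [0,0,0.072,0,0,0,-1],
])

```text
time_s: 16.03
position: [574.4, 194.6, 137.1]
ee_rot: [0.085, 0.996, 0.0, -0.0]
contact_force: [-0.6, 0.2, -2.2]
finger_gap: 15.2
```

```bash
python3 - <<'E'
from h import *
st();print(ingauge(),cmd([*g(-1.1,-0.6),130],GY+90))
E
```

```text
t 16.03 p [574.4 194.6 137.1] yaw 80.21 z [-1.e-04  1.e-04 -1.e+00] F [-0.57  0.19 -2.24] gap 15.2 j [ 0.19  0.44 -0.03  1.1   0.    0.36]
[-1.2 -0.7] [-0.0004, 0.0003, 0.0284, 0.0, -0.0001, 0.0001]
```

Foot is at about 74.5 mm, level with the throat, with no contact. Down another 8 mm.

carry_out([
  [0,0,0.01,0,0,0,-1],
  [0,0,0.02,0,0,0,-1],
  [0,0,0.032,0,0,0,-1],
  [0,0,0.032,0,0,0,-1],
  [0,0,0.032,0,0,0,-1],
])

```text
time_s: 16.45
position: [574.3, 194.6, 128.9]
ee_rot: [0.085, 0.996, -0.0, -0.0]
contact_force: [0.5, 0.6, -1.4]
finger_gap: 15.1
```

```bash
python3 - <<'E'
from h import *
st();print(ingauge())
E
```

```text
t 16.45 p [574.3 194.6 128.9] yaw 80.2 z [-4.e-04 -0.e+00 -1.e+00] F [ 0.52  0.59 -1.42] gap 15.1 j [ 0.19  0.45 -0.05  1.08  0.    0.36]
[-1.3 -0.7]
```

carry_out([
  [0,0,0.012,0,0,0,-1],
  [0,0,0.024,0,0,0,-1],
  [0,0,0.036,0,0,0,-1],
  [0,0,0.048,0,0,0,-1],
  [0,0,0.06,0,0,0,-1],
  [0,0,0.072,0,0,0,-1],
  [0,0,0.072,0,0,0,-1],
  [0,0,0.072,0,0,0,-1],
])

```text
time_s: 17.12
position: [574.2, 194.6, 110.7]
ee_rot: [0.085, 0.996, -0.0, -0.0]
contact_force: [0.6, -0.1, -1.2]
finger_gap: 15.0
```

```bash
python3 - <<'E'
from h import *
st();print(ingauge())
E
```

```text
t 17.12 p [574.2 194.6 110.7] yaw 80.21 z [-8.e-04 -1.e-04 -1.e+00] F [ 0.57 -0.09 -1.24] gap 15.0 j [ 0.19  0.46 -0.08  1.03  0.    0.36]
[-1.4 -0.8]
```

Foot at about 48 mm, moving freely. Now pressing the plunger: 6 mm first.

carry_out([
  [0,0,0.008,0,0.0004,0,-1],
  [0,0,0.016,0,0.0004,0,-1],
  [0,0,0.024,0,0.0004,0,-1],
  [0,0,0.024,0,0.0004,0,-1],
  [0,0,0.024,0,0.0004,0,-1],
])

```text
time_s: 17.53
position: [574.3, 194.6, 104.9]
ee_rot: [0.085, 0.996, 0.0, -0.0]
contact_force: [0.1, 0.0, 2.4]
finger_gap: 15.0
```

```bash
python3 - <<'E'
from h import *
st();print(ingauge())
E
```

```text
t 17.53 p [574.3 194.6 104.9] yaw 80.21 z [-1.e-03  1.e-04 -1.e+00] F [0.1  0.01 2.38] gap 15.0 j [ 0.19  0.46 -0.09  1.02  0.    0.36]
[-1.3 -0.7]
```

carry_out([
  [0,0,0.008,0,0.0006,0,-1],
  [0,0,0.016,0,0.0006,0,-1],
  [0,0,0.024,0,0.0006,0,-1],
  [0,0,0.034,0,0.0006,0,-1],
  [0,0,0.034,0,0.0006,0,-1],
  [0,0,0.034,0,0.0006,0,-1],
])

```text
time_s: 18.03
position: [574.4, 194.6, 96.4]
ee_rot: [0.085, 0.996, 0.0, -0.001]
contact_force: [-1.4, -0.0, 4.6]
finger_gap: 14.9
```

```bash
python3 - <<'E'
from h import *
st();print(ingauge()); snap('wrist','w15'); snap('scene','s2'); st()
im=cv2.imread('pics/s2.png'); cv2.imwrite('pics/s2z.png',cv2.resize(im[90:230,280:440],None,fx=4,fy=4,interpolation=2))
E
```

```text
t 18.03 p [574.4 194.6  96.4] yaw 80.21 z [-1.8e-03  3.0e-04 -1.0e+00] F [-1.41 -0.04  4.63] gap 14.9 j [ 0.19  0.47 -0.1   1.    0.    0.36]
[-1.2 -0.7]
t 18.13 p [574.4 194.6  96.5] yaw 80.2 z [-1.7e-03  3.0e-04 -1.0e+00] F [ 0.34 -0.39  5.48] gap 14.7 j [ 0.19  0.47 -0.1   1.    0.    0.36]
```

View pics/w15.png

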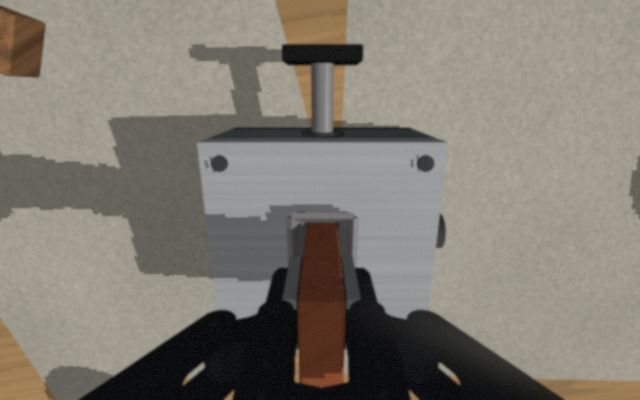

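View pics/s2z.png

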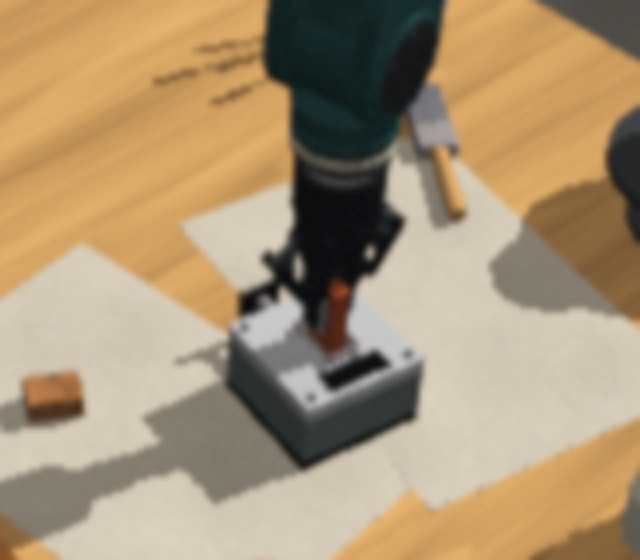

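```bash
python3 - <<'E'
from h import *
snap('top','t2'); st()
E
```

```text
t 18.18 p [574.4 194.7  96.5] yaw 80.21 z [-1.7e-03  3.0e-04 -1.0e+00] F [-0.74 -0.2   5.38] gap 15.2 j [ 0.19  0.47 -0.1   1.    0.    0.36]
```

View pics/t2.png

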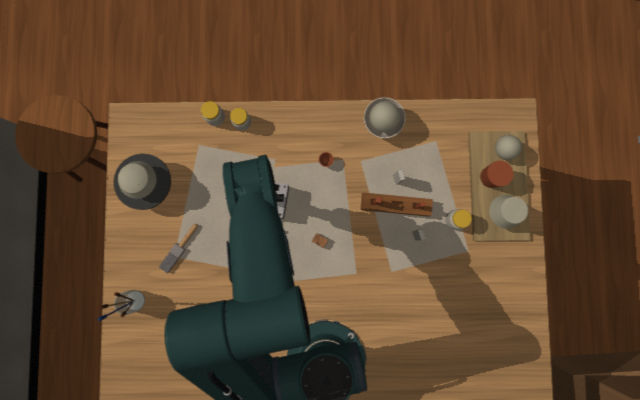

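The bystanders stand where they were, and the bar is gripped in the slot with the plunger about 10–11 mm down. Handing in.

```bash
python3 - <<'E'
from h import *
print(finish_job()); st()
E
```

```text
the job is handed in; nothing more can be done
None
the job is handed in; nothing more can be done
```

The job is handed in at about 18 s. The gripper still holds the flat bar upright in the gauge's slot, pressing the plunger down.

- **Broad face:** I pressed it on the pad until it hit the end stop, where the force rose to about 13 N. The pad came back out when I backed off.
- **Narrow edge:** after a quarter turn I pressed it the same way, to the end stop at about 7.5 N.
- **Plunger:** the bar went through the slot without touching the sides. By the foot's height the plunger is about 11 mm down. By the spring force (about 6.7 N once the hand's load is taken off) it is about 10 mm down. Half way is 7 mm.

The last pictures show the bystanders where they were; I judged that by eye. The two cameras disagreed by up to 6 mm on where the gauge sits. I used the wrist camera, corrected by the pad contacts and a close view over the slot.

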